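Break the lid stay of the dark box and lower its lid gently shut

ROBOT

A 7-joint arm with a two-finger parallel gripper is mounted at the origin on a cart in front of the work surface, level with it; the furniture and walls round the work are solid. World frame = base frame: x ahead of the robot, y to its left, z up, the work surface at z = 0. Lengths are in m, angles in rad, forces in N, time in s.
With the tool pointing down it reaches from about 0.4 to 0.85 m from the base axis. Payload 4.4 kg.
Tool frame: the origin (TCP) lies at the very end of the fingers, on their centre line; the grasp point (between the pads) lies 19 mm behind it; z points along the fingers, y is the line along which they close (so a half turn about z gives the same grasp; the last joint's range is limited). The gripper opens to 94 mm and grips with 3 to 60 N. Pads are 16 mm wide; open, the fingers measure 119 mm over their backs; the gripper's body (75 mm by 177 mm) begins 78 mm behind the grasp point.
Start: joints at [-1.411, 0.628, 0.038, 1.517, -0.027, 0.996, -0.02], TCP at [0.145, 0.634, 0.205] pointing down, gripper open.
Joint ranges: [-3.06, 3.06], [-0.37, 2.12], [-1.25, 1.32], [0.18, 2.47], [-1.1, 4.24], [0.23, 1.98], [-2.94, 2.94]. Speed limits (rad/s): [2.57, 2.57, 3.14, 3.14, 3.14, 3.14, 3.14].

INTERFACE

Orientations are given as a unit quaternion [w, x, y, z].
In Python, from cell import readout, optics, order gives the robot as it stands.
- The arm moves only by the tool move_arm, never from a script. Its argument "rows" is a list of rows, each an object of numbers: "ax", "ay", "az": the turn, a rotation vector about the world's x, y, z in rad; "x", "y", "z": the shift along the world's x, y, z in cm; "hand": the closure, from 0 (fully open) to 1 (shut). In form: [{"ax": .., "ay": .., "az": .., "x": .., "y": .., "z": .., "hand": ..}, ...]. A call has 1 to 10 rows; each row is the pose to reach, as a shift and turn from the pose commanded when the call began; what a row does not reach only later rows make up. A row lasts 1/8 s, in which the tool goes at most 62.5 mm and 10.7 degrees, less where a joint would pass 70% of its speed; a pose out of reach is approached as far as the arm can. A call with a gripper value outside its range is refused whole. The fingers move at their own pace and stop on an object; "newtons" is the grip in N (left out, the last holds). Time passes only in rows, so rows that repeat a pose let the fingers close. It gives the time, the measured TCP pose, the force, the opening and the grip force at its end, in the units of the state.
- readout.observe(): the state, without advancing time (a new reading comes with each control period).
- optics.camera(name): name is "scene" or "side" or "wrist"; returns the picture (480x640x3 uint8, red, green, blue); there is no depth.
- optics.camera_params(name): a dict with "fov_y" (degrees; the focal length in pixels is half the picture's height over the tangent of half this angle, whatever the lens; pixels are square), "cx", "cy" (the principal point, pixels), "pose" (4x4, takes a point from camera to world coordinates). Camera axes: x right, y up, looking along -z (the intrinsics and any distortion apply to the point x, -y, -z); pixel columns grow to the right and rows downward; lengths in m; the calibration is good to about 2 mm. A picture is of the moment at which its call begins: read the wrist's pose just before it. camera_params takes no time and is no camera call; for the wrist camera it gives the pose at the moment of the call.
- order.job_done(): hands the job in; it is judged then, once.
The state is a dict: "t": time; "qpos": joint angles; "dq": joint speeds; "effort": joint torques, N m; "position": TCP position; "tool_rot": TCP orientation; "force": force on the tool from outside, world axes, zero at the start; "wrist_torque": the same for the moment, N m; "finger_gap": finger opening in m; "grip_force": force on a finger pad.
Only numpy, scipy, OpenCV 4.12 (cv2) and the standard library are available. Lean on these libraries where they do the work, as an engineer would, in place of code of your own. Each camera call takes 0.05 s, during which the arm holds its last target. There are 200 camera calls.

TASK

The two dishes are ready to incubate in the dark, so close the white box: push the knuckle of its locked lid stay in toward the hinge until the stay has clearly begun to fold but the lid still stands up, then lower the lid gently all the way shut, never letting it drop, and let go. Do not upset the dishes inside or the things standing round the box.

Things in the scene. Friction and masses are not known exactly. Their poses are not given: they have to be found in the camera images.
- dark_box: (all lengths in mm) light-tight incubation box of white sheet metal, black inside, 180 deep x 236 wide x 80 high, fixed to the bench. Origin: centre of its underside; x from its front to the hinge side, y to its left, z up. Walls 6, inner floor at z 7.5, rim at z 80
- lid_hinge (a point): middle of the lid's hinge axis, at (89, 0, 84) in the box's frame; the axis runs along the box's y
- lid (a joint): lid angle: 0 as found (standing 64 degrees up from shut, so that it leans out over the box), grows as the lid comes down, 1.117 fully shut. Lid 184 from hinge to free edge, 244 wide, 6 thick with an 8 deep rim. 0.5 to 0.7 kg. With the stay broken, friction holds it only while it stands within about 0.15 rad of where it was found; lower down it falls unless held
- lid_pull (a point): grip point of the black moulded pull that sticks out 32 from the middle of the lid's free edge: 30 wide along the hinge direction (grasp across this), 12 thick; this point is on it 22 beyond the lid's edge, 202 from the hinge axis. The pull can turn between the finger pads as the lid comes down
- knuckle (a point): axis of the steel knuckle of the folding lid stay, inside the box's right wall (y -100), 21 above the rim as found and under the leaning lid. Its barrel is 15 across, 16 long along y; a flat thumb plate 14 wide, 18 high, stands on its front, 10 before this axis
- stay_foot (a point): pivot of the stay's lower link on the box wall at (29, -100, 72) in the box's frame. The knuckle swings round it at a radius of 29, in the plane at right angles to the hinge; the upper link, 66 long, runs on to the lid
- stay_upper (a joint): fold of the stay at the knuckle: 0 locked, 0.10 straight (dead centre), grows as the knuckle is pushed back toward the hinge and the stay folds, about 3.1 with the lid shut. Locked, it stands 6 degrees past straight to the front against a stop. Takes 6 to 9 N at the knuckle; 0.35 needs 8 mm of travel, 0.5 needs 11; past 0.9 (17 mm) the lid is drawn so low that it may fall
- dish_left: covered culture dish, 91 across, 15 high, loose on the box's floor at the left; origin at the centre of its underside
- dish_right: the like dish on the right of the box's floor
- ethanol: spray bottle, 64 across, 151 high, loose, behind the hinge side of the box; origin at the centre of its underside, z up
- cleaner: small white-capped bottle, 30 across, 75 high, loose, behind the hinge side of the box; origin likewise
- obj_case: round black and grey objective case, 37 across, 67 high, loose, before the box; origin likewise
- timer: white countdown timer, 62 x 62 x 20, loose, lying before the box; origin likewise

How it is judged:
By the outcome, as a careful person would: the job done as asked, in the order asked, and still so for the second after the job is handed in, with the robot touching nothing.
It also fails if it takes over 54 s, if anything falls off the work surface, if the arm or the gripper's body presses on something with over 40 N, if the wrist force passes 120 N, or if a joint passes its speed limit or range.

## Working session

There is one attempt and no reset: what is moved stays moved. The work goes in short steps, Python scripts to look and compute and a tool call to move; the robot and the scene stay as the last step left them, time stands still between calls to the robot, and variables do not carry over. Pictures are saved under pics/ and viewed, at most 10 in all, crops included, and the job is handed in when it is done.

Besides the shell and the picture viewer there is one more tool, called after ">>>" as name(argument=value, ...), one argument or row to a line, values as JSON. move_arm: Moves the arm, as the interface text tells. Its arguments: {"type":"object","properties":{"rows":{"type":"array","items":{"type":"object","properties":{"ax":{"type":"number"},"ay":{"type":"number"},"az":{"type":"number"},"x":{"type":"number"},"y":{"type":"number"},"z":{"type":"number"},"hand":{"type":"number"}}}},"newtons":{"type":"number"}},"required":["rows"]}

```bash
mkdir -p pics; python3 - <<'E'
from cell import readout, optics
import cv2,numpy as np
np.set_printoptions(precision=4,suppress=True)
for n in ("scene","side"):
    p=optics.camera_params(n);print(n,p)
    im=optics.camera(n);cv2.imwrite(f"pics/{n}0.png",im[:,:,::-1])
print(readout.observe())
E
ls
```

```text
scene {'fov_y': 42.003195754214104, 'cx': 310.72205352111223, 'cy': 246.90918225218212, 'pose': array([[-0.4886,  0.3548, -0.7971, -0.2396],
       [-0.8723, -0.219 ,  0.4373,  0.5703],
       [-0.0194,  0.9089,  0.4165,  0.5974],
       [ 0.    ,  0.    ,  0.    ,  1.    ]])}
side {'fov_y': 53.49492055073031, 'cx': 316.2642685149103, 'cy': 241.18091595775658, 'pose': array([[ 0.2527, -0.8103,  0.5287,  1.1223],
       [ 0.9675,  0.2121, -0.1375, -0.0159],
       [-0.0007,  0.5463,  0.8376,  0.993 ],
       [ 0.    ,  0.    ,  0.    ,  1.    ]])}
{'t': 0.1, 'qpos': array([-1.4108,  0.6292,  0.0384,  1.5182, -0.027 ,  0.9963, -0.02  ]), 'dq': array([-0.0013, -0.0028,  0.0002, -0.0022, -0.0013,  0.0011, -0.0001]), 'effort': array([  0.0026, -55.0794,   1.1478, -18.7119,  -0.052 ,   0.0192,
         0.0001]), 'position': array([0.1454, 0.633 , 0.2047]), 'tool_rot': array([-0.0001,  0.1127,  0.9936, -0.0008]), 'force': array([0.2605, 0.5433, 1.4025]), 'wrist_torque': array([-0.0072, -0.0127,  0.0588]), 'grip_force': 0.0, 'finger_gap': 0.093943117736472}
pics
```

View pics/scene0.png

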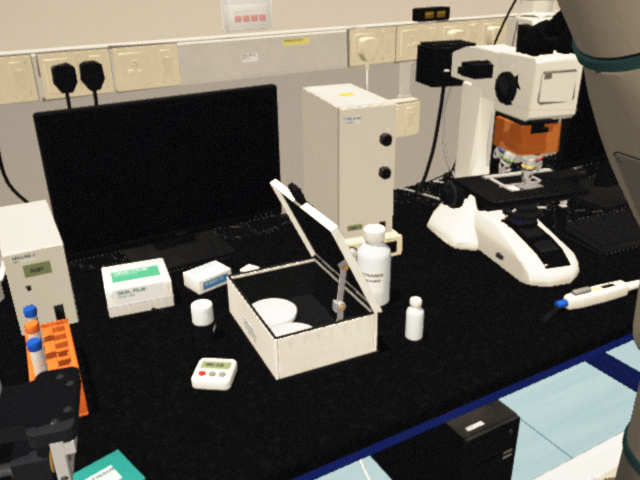

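View pics/side0.png

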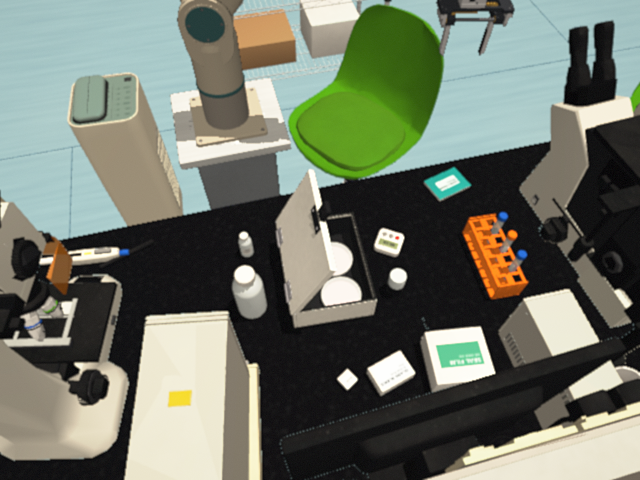

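The box opens to the left of the scene picture, with the front along (230,275)-(275,340) and the hinge on the right. The stay is by the near wall, around (340,300). I'll enlarge both pictures to pick corners.

```bash
python3 - <<'E'
import cv2
a=cv2.imread("pics/scene0.png")[175:375,180:440];cv2.imwrite("pics/c1.png",cv2.resize(a,None,fx=3,fy=3,interpolation=cv2.INTER_CUBIC))
a=cv2.imread("pics/side0.png")[165:335,220:420];cv2.imwrite("pics/c2.png",cv2.resize(a,None,fx=3.5,fy=3.5,interpolation=cv2.INTER_CUBIC))
E
```

```text
(no output)
```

View pics/c1.png

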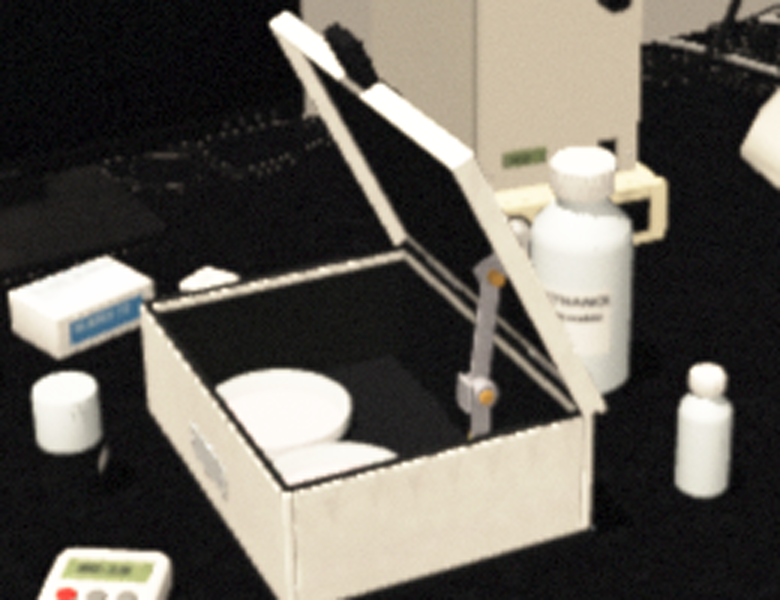

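View pics/c2.png

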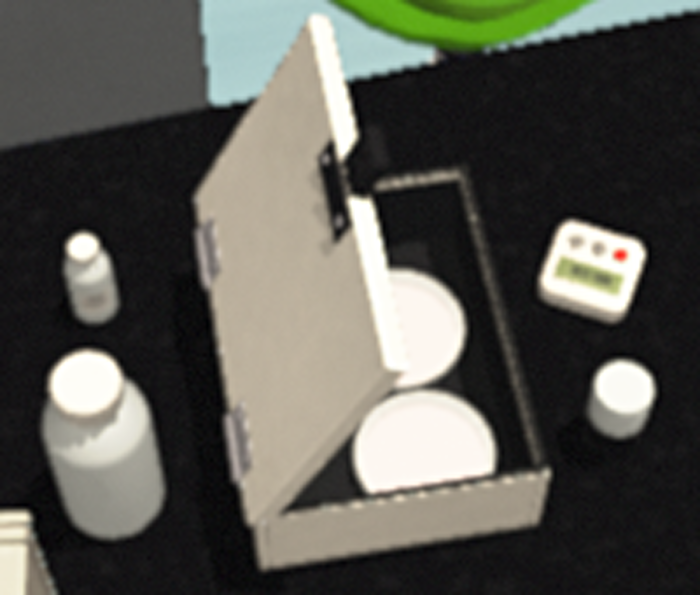

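The knuckle (orange cap) shows at about (341.7,306.7) in scene. The box corners are clear, so next I'll fit the box pose.

```bash
cat > h.py <<'E'
import numpy as np
from cell import optics
from scipy.optimize import least_squares
def proj(P,p):
    T=np.linalg.inv(p["pose"]);q=T[:3,:3]@P+T[:3,3]
    f=240/np.tan(np.radians(p["fov_y"]/2))
    return np.array([p["cx"]+f*q[0]/-q[2],p["cy"]+f*-q[1]/-q[2]])
def onplane(uv,p,z):
    f=240/np.tan(np.radians(p["fov_y"]/2))
    d=p["pose"][:3,:3]@np.array([(uv[0]-p["cx"])/f,-(uv[1]-p["cy"])/f,-1]);o=p["pose"][:3,3]
    return o+d*(z-o[2])/d[2]
def b2w(P,s):
    c,n=np.cos(s[2]),np.sin(s[2]);P=np.array(P)/1000
    return np.array([s[0]+c*P[0]-n*P[1],s[1]+n*P[0]+c*P[1],P[2]])
E
python3 - <<'E'
from h import *
np.set_printoptions(precision=4,suppress=True)
cs={n:optics.camera_params(n) for n in("scene","side")}
L=[("scene",(-90,-118,80),(276.7,338.3)),("scene",(-90,118,80),(228.3,276.7)),("scene",(90,-118,80),(376,312.7)),("scene",(90,-118,0),(376,350)),
("side",(-90,118,80),(376.6,299.3)),("side",(-90,-118,80),(352.9,213.6)),("side",(-90,118,0),(374.3,314.1)),("side",(90,118,0),(295.7,327.9))]
f=lambda s:np.concatenate([proj(b2w(P,s),cs[n])-uv for n,P,uv in L])
r=least_squares(f,[.6,.05,-1.57],loss="soft_l1");s=r.x;print(s);print(f(s).reshape(-1,2))
np.save("s.npy",s)
k=(29,-100,101);print("kn",b2w(k,s),proj(b2w(k,s),cs["scene"]))
pl=(0.4,0,265.6);print("pull",b2w(pl,s),proj(b2w(pl,s),cs["scene"]),proj(b2w(pl,s),cs["side"]))
print("pull shut",b2w((-113,0,84),s), "hinge",b2w((89,0,84),s))
print("timer",onplane((214,372),cs["scene"],.02),onplane((389,243),cs["side"],.02))
print("case",onplane((202,306),cs["scene"],.067),onplane((398,275),cs["side"],.067))
E
```

```text
[ 0.5979  0.1401 -1.6359]
[[-2.0887  1.7573]
 [-3.568  -0.542 ]
 [ 1.7566 -0.8431]
 [ 0.5454  3.4136]
 [ 0.8836  0.1531]
 [-0.9642 -2.0028]
 [-0.6029  1.0603]
 [-0.5623  1.4301]]
kn [0.4962 0.1176 0.101 ] [339.0692 304.2945]
pull [0.5979 0.1397 0.2656] [293.6486 190.3858] [325.9838 209.4198]
pull shut [0.6052 0.2528 0.084 ] hinge [0.5921 0.0512 0.084 ]
timer [0.5379 0.3196 0.02  ] [0.558  0.3136 0.02  ]
case [0.6623 0.2888 0.067 ] [0.6703 0.2888 0.067 ]
```

```bash
cat >> h.py <<'E'
from cell import readout
from scipy.spatial.transform import Rotation as R
np.set_printoptions(precision=4,suppress=True)
def target(s,a):
    bx=b2w((1000,0,0),s)-b2w((0,0,0),s);by=b2w((0,1000,0),s)-b2w((0,0,0),s)
    z=bx*np.cos(a)-np.array([0,0,np.sin(a)]);y=by;x=np.cross(y,z)
    return R.from_matrix(np.c_[x,y,z])
def delta(P,Rt):
    st=readout.observe();q=st["tool_rot"];R0=R.from_quat([q[1],q[2],q[3],q[0]])
    return (Rt*R0.inv()).as_rotvec(),(P-st["position"])*100
E
python3 - <<'E'
from h import *
s=np.load("s.npy")
for a in (35,45):
    print(a,*delta(b2w((-60,-100,150),s),target(s,np.radians(a))))
c=optics.camera_params("scene");d=optics.camera_params("side")
print("rack",onplane((32,312),c,.1),onplane((521,255),d,.1),onplane((503,217),d,.1))
E
```

```text
35 [-0.8319 -0.6213 -1.2921] [ 35.662  -42.6515  -5.4695]
45 [-0.6818 -0.5096 -1.3313] [ 35.662  -42.6515  -5.4695]
rack [0.7285 0.545  0.1   ] [0.7075 0.5565 0.1   ] [0.6034 0.5657 0.1   ]
```

>>> move_arm(
  rows=[
    {"x": 5, "y": -6, "z": 3, "ax": -0.08, "ay": -0.06, "az": -0.13, "hand": 1},
    {"x": 10, "y": -12, "z": 4, "ax": -0.16, "ay": -0.12, "az": -0.28, "hand": 1},
    {"x": 15, "y": -18, "z": 4, "ax": -0.25, "ay": -0.19, "az": -0.44, "hand": 1},
    {"x": 20, "y": -24, "z": 4, "ax": -0.34, "ay": -0.25, "az": -0.6, "hand": 1},
    {"x": 25, "y": -30, "z": 4, "ax": -0.43, "ay": -0.32, "az": -0.75, "hand": 1},
    {"x": 29, "y": -35, "z": 4, "ax": -0.52, "ay": -0.39, "az": -0.9, "hand": 1},
    {"x": 33, "y": -39, "z": 4, "ax": -0.6, "ay": -0.45, "az": -1.05, "hand": 1},
    {"x": 35.7, "y": -42, "z": 4, "ax": -0.69, "ay": -0.51, "az": -1.2, "hand": 1},
    {"x": 35.7, "y": -42, "z": 4, "ax": -0.757, "ay": -0.566, "az": -1.313, "hand": 1},
    {"x": 35.7, "y": -42, "z": 4, "ax": -0.757, "ay": -0.566, "az": -1.313, "hand": 1},
  ],
  newtons=20,
)

```text
t: 1.35
position: [0.5045, 0.2085, 0.2447]
tool_rot: [0.291, 0.663, 0.616, -0.311]
force: [-0.4, 0.7, 0.5]
finger_gap: 0.0007
grip_force: 0.0
```

```bash
python3 - <<'E'
from h import *
import cv2
s=np.load("s.npy")
p=optics.camera_params("wrist");im=optics.camera("wrist")[:,:,::-1].copy()
cv2.imwrite("pics/w1.png",im)
print(p)
c2={"k":(29,-100,101),"fr":(-90,-118,80),"br":(90,-118,80),"pull":(.4,0,265.6),"lidR":(8.3,-122,249.4)}
for k,v in c2.items(): print(k,proj(b2w(v,s),p))
print(readout.observe()["qpos"]);print(delta(b2w((0,-100,98),s),target(s,np.radians(40))))
E
```

```text
{'fov_y': 60.76662973373544, 'cx': 323.808234196098, 'cy': 235.26228180350648, 'pose': array([[ 0.9974,  0.0331,  0.0637,  0.5182],
       [-0.0717,  0.4145,  0.9072,  0.3941],
       [ 0.0036, -0.9095,  0.4158,  0.3006],
       [ 0.    ,  0.    ,  0.    ,  1.    ]])}
k [320.4048 154.3467]
fr [286.2198   1.3825]
br [302.8475 173.8945]
pull [490.0779 356.1058]
lidR [284.6217 332.028 ]
[-1.1187  0.9246  0.6497  1.383   0.1806  1.5126 -0.669 ]
(array([0.0028, 0.0005, 0.0027]), array([ -0.4904,  -6.4906, -14.6463]))
```

View pics/w1.png

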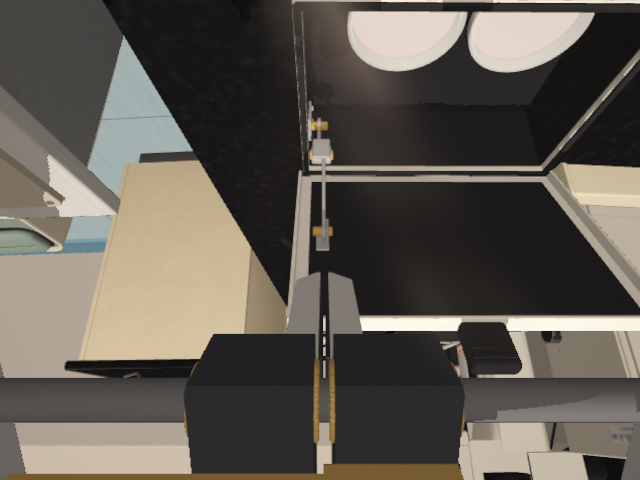

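The wrist view, which is inverted, shows the thumb plate at (321,152) and the pull at (487,352). Both are within 1-2 mm of the model, so I'll go in front of the plate.

>>> move_arm(
  rows=[
    {"x": -0.1, "y": 0, "z": -4, "hand": 1},
    {"x": -0.2, "y": -1, "z": -8, "hand": 1},
    {"x": -0.3, "y": -3, "z": -11, "hand": 1},
    {"x": -0.4, "y": -5, "z": -13.5, "hand": 1},
    {"x": -0.5, "y": -6.2, "z": -14.8, "hand": 1},
    {"x": -0.5, "y": -6.5, "z": -14.8, "hand": 1},
    {"x": -0.5, "y": -6.5, "z": -14.8, "hand": 1},
  ],
)

```text
schema error: expected keys ax, ay, az, x, y, z, hand
```

>>> move_arm(
  rows=[
    {"ax": 0, "ay": 0, "az": 0, "x": -0.1, "y": 0, "z": -4, "hand": 1},
    {"ax": 0, "ay": 0, "az": 0, "x": -0.2, "y": -1, "z": -8, "hand": 1},
    {"ax": 0, "ay": 0, "az": 0, "x": -0.3, "y": -3, "z": -11, "hand": 1},
    {"ax": 0, "ay": 0, "az": 0, "x": -0.4, "y": -5, "z": -13.5, "hand": 1},
    {"ax": 0, "ay": 0, "az": 0, "x": -0.5, "y": -6.2, "z": -14.8, "hand": 1},
    {"ax": 0, "ay": 0, "az": 0, "x": -0.5, "y": -6.5, "z": -14.8, "hand": 1},
    {"ax": 0, "ay": 0, "az": 0, "x": -0.5, "y": -6.5, "z": -14.8, "hand": 1},
  ],
)

```text
t: 2.28
position: [0.4975, 0.15, 0.0979]
tool_rot: [0.289, 0.661, 0.621, -0.307]
force: [0.5, 0.0, -0.1]
finger_gap: 0.0003
grip_force: 0.0
```

>>> move_arm(
  rows=[
    {"ax": 0, "ay": 0, "az": 0, "x": 0, "y": 0, "z": 0, "hand": 1},
    {"ax": 0, "ay": 0, "az": 0, "x": 0, "y": 0, "z": -0.1, "hand": 1},
    {"ax": 0, "ay": 0, "az": 0, "x": 0, "y": -0.3, "z": -0.2, "hand": 1},
    {"ax": 0, "ay": 0, "az": 0, "x": 0, "y": -0.5, "z": -0.2, "hand": 1},
    {"ax": 0, "ay": 0, "az": 0, "x": 0, "y": -0.5, "z": -0.2, "hand": 1},
  ],
)

```text
t: 2.9
position: [0.4974, 0.1431, 0.0955]
tool_rot: [0.29, 0.661, 0.62, -0.308]
force: [-0.9, -0.3, 0.1]
finger_gap: 0.0
grip_force: 0.0
```

```bash
python3 - <<'E'
from h import *
import cv2
s=np.load("s.npy");print(readout.observe()["force"],delta(b2w((0,-100,96),s),target(s,np.radians(40))))
im=optics.camera("wrist")[:,:,::-1];cv2.imwrite("pics/w2.png",cv2.resize(im[60:340,210:430],None,fx=2,fy=2))
E
```

```text
[-0.8503 -0.2542  0.0691] (array([ 0.0006,  0.0014, -0.0005]), array([0.065 , 0.3431, 0.0452]))
```

View pics/w2.png

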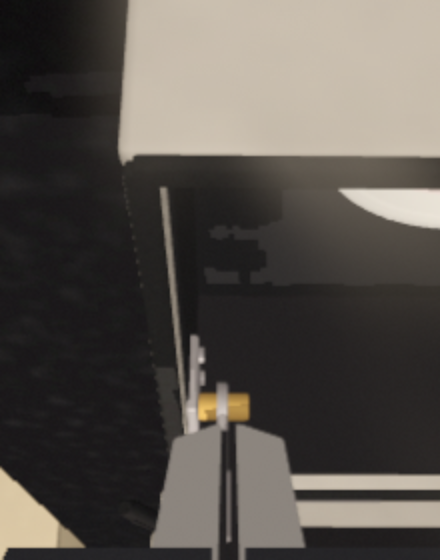

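The fingertips are centred on the stay, with the link at x≈222 against the finger centre at 227 in the crop. I'll creep forward to contact.

>>> move_arm(
  rows=[
    {"ax": 0, "ay": 0, "az": 0, "x": 0, "y": -0.3, "z": 0, "hand": 1},
    {"ax": 0, "ay": 0, "az": 0, "x": 0, "y": -0.6, "z": 0, "hand": 1},
    {"ax": 0, "ay": 0, "az": 0, "x": 0, "y": -0.8, "z": 0, "hand": 1},
    {"ax": 0, "ay": 0, "az": 0, "x": 0, "y": -0.8, "z": 0, "hand": 1},
  ],
)

```text
t: 3.45
position: [0.4975, 0.1352, 0.0956]
tool_rot: [0.29, 0.661, 0.62, -0.308]
force: [0.8, -1.0, 0.2]
finger_gap: 0.0001
grip_force: 0.0
```

>>> move_arm(
  rows=[
    {"ax": 0, "ay": 0, "az": 0, "x": 0, "y": -0.1, "z": 0, "hand": 1},
    {"ax": 0, "ay": 0, "az": 0, "x": 0, "y": -0.2, "z": 0, "hand": 1},
    {"ax": 0, "ay": 0, "az": 0, "x": 0, "y": -0.2, "z": 0, "hand": 1},
  ],
)

```text
t: 3.82
position: [0.4975, 0.1338, 0.0954]
tool_rot: [0.29, 0.661, 0.62, -0.308]
force: [-0.3, 1.1, -0.2]
finger_gap: 0.0005
grip_force: 0.4
```

>>> move_arm(
  rows=[
    {"ax": 0, "ay": 0, "az": 0, "x": 0, "y": -0.1, "z": 0, "hand": 1},
    {"ax": 0, "ay": 0, "az": 0, "x": 0, "y": -0.2, "z": 0, "hand": 1},
    {"ax": 0, "ay": 0, "az": 0, "x": 0, "y": -0.2, "z": 0, "hand": 1},
  ],
)

```text
t: 4.2
position: [0.4976, 0.1331, 0.0952]
tool_rot: [0.289, 0.661, 0.62, -0.307]
force: [-1.5, 6.5, 2.0]
finger_gap: 0.0005
grip_force: 2.8
```

>>> move_arm(
  rows=[
    {"ax": 0, "ay": 0, "az": 0, "x": 0, "y": -0.1, "z": 0, "hand": 1},
    {"ax": 0, "ay": 0, "az": 0, "x": 0, "y": -0.2, "z": 0, "hand": 1},
    {"ax": 0, "ay": 0, "az": 0, "x": 0, "y": -0.3, "z": 0, "hand": 1},
    {"ax": 0, "ay": 0, "az": 0, "x": 0, "y": -0.3, "z": 0, "hand": 1},
  ],
)

```text
t: 4.7
position: [0.4975, 0.1306, 0.0956]
tool_rot: [0.289, 0.661, 0.621, -0.307]
force: [-3.2, 8.0, 5.7]
finger_gap: 0.0008
grip_force: 4.1
```

>>> move_arm(
  rows=[
    {"ax": 0, "ay": 0, "az": 0, "x": 0, "y": -0.1, "z": 0, "hand": 1},
    {"ax": 0, "ay": 0, "az": 0, "x": 0, "y": -0.2, "z": 0, "hand": 1},
    {"ax": 0, "ay": 0, "az": 0, "x": 0, "y": -0.3, "z": 0, "hand": 1},
    {"ax": 0, "ay": 0, "az": 0, "x": 0, "y": -0.3, "z": 0, "hand": 1},
  ],
)

```text
t: 5.2
position: [0.4972, 0.1269, 0.0962]
tool_rot: [0.289, 0.661, 0.62, -0.307]
force: [-3.1, 7.4, 6.6]
finger_gap: 0.0
grip_force: 4.3
```

>>> move_arm(
  rows=[
    {"ax": 0, "ay": 0, "az": 0, "x": 0, "y": -0.1, "z": -0.05, "hand": 1},
    {"ax": 0, "ay": 0, "az": 0, "x": 0, "y": -0.2, "z": -0.1, "hand": 1},
    {"ax": 0, "ay": 0, "az": 0, "x": 0, "y": -0.3, "z": -0.1, "hand": 1},
    {"ax": 0, "ay": 0, "az": 0, "x": 0, "y": -0.4, "z": -0.1, "hand": 1},
    {"ax": 0, "ay": 0, "az": 0, "x": 0, "y": -0.4, "z": -0.1, "hand": 1},
  ],
)

```text
t: 5.82
position: [0.4971, 0.1219, 0.0958]
tool_rot: [0.29, 0.661, 0.62, -0.308]
force: [-2.7, 6.9, 7.5]
finger_gap: 0.0008
grip_force: 4.3
```

```bash
python3 - <<'E'
from h import *
import cv2
print(readout.observe()["position"],readout.observe()["force"])
im=optics.camera("scene")[:,:,::-1]
cv2.imwrite("pics/s2.png",np.hstack([cv2.resize(cv2.imread("pics/scene0.png")[170:350,255:395],None,fx=2.8,fy=2.8),cv2.resize(im[170:350,255:395],None,fx=2.8,fy=2.8)]))
E
```

```text
[0.4971 0.1219 0.0958] [-2.6612  6.9484  7.5085]
```

View pics/s2.png

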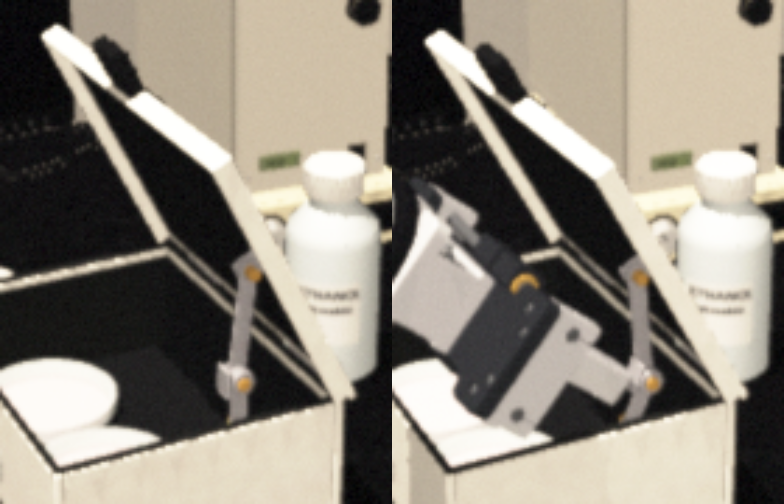

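The stay is visibly bent and the lid is still up, with its corner only about 4 px lower. Now I'll back out and go to a standoff before the pull.

>>> move_arm(
  rows=[
    {"ax": 0, "ay": 0, "az": 0, "x": 0.1, "y": 1.5, "z": 0.2, "hand": 1},
    {"ax": 0, "ay": 0, "az": 0, "x": 0.3, "y": 5, "z": 2.5, "hand": 1},
    {"ax": 0, "ay": 0, "az": 0, "x": 0.5, "y": 8.5, "z": 6, "hand": 0.36},
    {"ax": 0, "ay": 0, "az": 0, "x": 2.5, "y": 11, "z": 10, "hand": 0.36},
    {"ax": 0, "ay": 0, "az": 0, "x": 5.5, "y": 11, "z": 15, "hand": 0.36},
    {"ax": 0, "ay": 0, "az": 0, "x": 8, "y": 9, "z": 18, "hand": 0.36},
    {"ax": 0, "ay": 0, "az": 0, "x": 10.4, "y": 7.5, "z": 20, "hand": 0.36},
    {"ax": 0, "ay": 0, "az": 0, "x": 10.4, "y": 6.5, "z": 20, "hand": 0.36},
    {"ax": 0, "ay": 0, "az": 0, "x": 10.4, "y": 6.5, "z": 20, "hand": 0.36},
    {"ax": 0, "ay": 0, "az": 0, "x": 10.4, "y": 6.5, "z": 20, "hand": 0.36},
  ],
)

```text
t: 7.12
position: [0.6003, 0.188, 0.293]
tool_rot: [0.289, 0.66, 0.621, -0.308]
force: [-0.1, 1.2, -0.1]
finger_gap: 0.0601
grip_force: 0.0
```

```bash
python3 - <<'E'
from h import *
import cv2
s=np.load("s.npy");o=readout.observe();print(o["position"],o["force"],o["finger_gap"])
p=optics.camera_params("wrist");im=optics.camera("wrist")[:,:,::-1].copy()
cv2.imwrite("pics/w3.png",im)
for a in (60,62.2,64):
    c,n=np.cos(np.radians(a)),np.sin(np.radians(a))
    print(a,proj(b2w((89-202*c,0,84+202*n),s),p),proj(b2w((89-182*c,-122,84+182*n),s),p),proj(b2w((89-182*c,122,84+182*n),s),p))
print(delta(b2w((2.6,0,257.7),s),target(s,np.radians(40))))
E
```

```text
[0.6003 0.188  0.293 ] [-0.0837  1.2326 -0.1132] 0.06008091494840859
60 [324.0055 253.5278] [128.5024 233.6314] [518.9272 234.2989]
62.2 [323.964  263.6855] [131.5737 242.5498] [515.8025 243.1849]
64 [323.9308 271.4703] [134.1293 249.4424] [513.2041 250.0525]
(array([ 0.0003, -0.0008, -0.0029]), array([-0.2745, -5.0526, -3.551 ]))
```

View pics/w3.png

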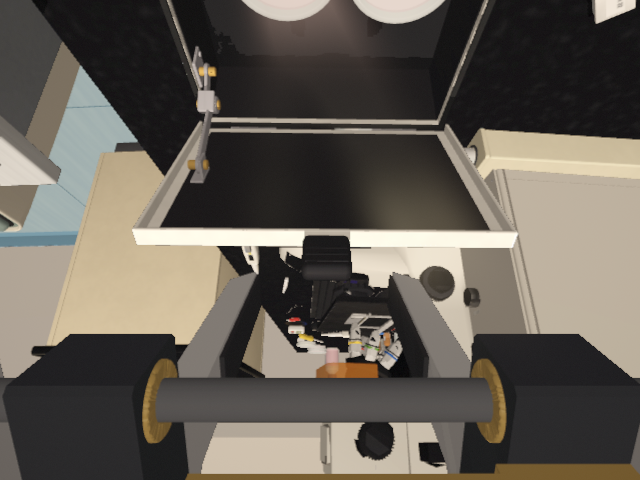

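The pull sits at (327,235-279), with its grip point near row 265 as the 62° model predicts, centred between the open fingers. I'll move in and grip.

>>> move_arm(
  rows=[
    {"ax": 0, "ay": 0, "az": 0, "x": -0.1, "y": -2, "z": -1.4, "hand": 0.36},
    {"ax": 0, "ay": 0, "az": 0, "x": -0.2, "y": -3.8, "z": -2.6, "hand": 0.36},
    {"ax": 0, "ay": 0, "az": 0, "x": -0.2, "y": -5, "z": -3.5, "hand": 0.36},
    {"ax": 0, "ay": 0, "az": 0, "x": -0.2, "y": -5, "z": -3.5, "hand": 0.36},
    {"ax": 0, "ay": 0, "az": 0, "x": -0.2, "y": -5, "z": -3.5, "hand": 0.36},
  ],
)

```text
t: 7.8
position: [0.5998, 0.1376, 0.2595]
tool_rot: [0.29, 0.661, 0.62, -0.307]
force: [0.3, -0.3, -0.6]
finger_gap: 0.06
grip_force: 0.0
```

>>> move_arm(
  rows=[
    {"ax": 0, "ay": 0, "az": 0, "x": 0, "y": 0, "z": 0, "hand": 0.8},
    {"ax": 0, "ay": 0, "az": 0, "x": 0, "y": 0, "z": 0, "hand": 0.8},
    {"ax": 0, "ay": 0, "az": 0, "x": 0, "y": 0, "z": 0, "hand": 0.8},
    {"ax": 0, "ay": 0, "az": 0, "x": 0, "y": 0, "z": 0, "hand": 0.8},
  ],
  newtons=25,
)

```text
t: 8.3
position: [0.5984, 0.1367, 0.2595]
tool_rot: [0.289, 0.661, 0.62, -0.309]
force: [-3.4, 1.7, 1.8]
finger_gap: 0.03
grip_force: 25.0
```

```bash
python3 - <<'E'
from h import *
import cv2
s=np.load("s.npy");o=readout.observe();print(o["position"],o["force"],o["finger_gap"],o["grip_force"])
d=o["position"]-b2w((0,0,0),s);print("box x,y,z",(d@(b2w((1000,0,0),s)-b2w((0,0,0),s)))*1000,d@(b2w((0,1000,0),s)-b2w((0,0,0),s))*1000,d[2]*1000)
# lowering: pull point r=205 at angle th; TCP = that + 12mm*t, relative to th0=62.2
bx=b2w((1000,0,0),s)-b2w((0,0,0),s)
th0=62.2;r=205
for th in [60,55,50,45,40,35,30,25,20,15,10,5,2,0,-1]:
    f=lambda a:np.array([-r*np.cos(np.radians(a)),r*np.sin(np.radians(a))])
    e=(f(th)-f(th0))/10;print(th,np.round(e[0]*bx[:2],2),round(e[1],2))
E
```

```text
[0.5984 0.1367 0.2595] [-3.3937  1.6593  1.7671] 0.029954497978111477 25.014380514621735
box x,y,z 3.294344299041492 0.7411737556328443 259.476380521511
60 [0.04 0.69] -0.38
55 [0.14 2.19] -1.34
50 [0.24 3.61] -2.43
45 [0.32 4.92] -3.64
40 [0.4  6.13] -4.96
35 [0.47 7.22] -6.38
30 [0.53 8.18] -7.88
25 [0.59 9.  ] -9.47
20 [0.63 9.68] -11.12
15 [ 0.67 10.22] -12.83
10 [ 0.69 10.61] -14.57
5 [ 0.71 10.84] -16.35
2 [ 0.71 10.9 ] -17.42
0 [ 0.71 10.92] -18.13
-1 [ 0.71 10.91] -18.49
```

>>> move_arm(
  rows=[
    {"ax": 0, "ay": 0, "az": 0, "x": 0.04, "y": 0.69, "z": -0.38, "hand": 0.8},
    {"ax": 0, "ay": 0, "az": 0, "x": 0.09, "y": 1.44, "z": -0.86, "hand": 0.8},
    {"ax": 0, "ay": 0, "az": 0, "x": 0.14, "y": 2.19, "z": -1.34, "hand": 0.8},
    {"ax": 0, "ay": 0, "az": 0, "x": 0.19, "y": 2.9, "z": -1.88, "hand": 0.8},
    {"ax": 0, "ay": 0, "az": 0, "x": 0.24, "y": 3.61, "z": -2.43, "hand": 0.8},
    {"ax": 0, "ay": 0, "az": 0, "x": 0.24, "y": 3.61, "z": -2.43, "hand": 0.8},
  ],
)

```text
t: 9.05
position: [0.6015, 0.1746, 0.2332]
tool_rot: [0.289, 0.661, 0.621, -0.307]
force: [-4.6, 2.6, -1.8]
finger_gap: 0.03
grip_force: 25.0
```

>>> move_arm(
  rows=[
    {"ax": 0, "ay": 0, "az": 0, "x": 0.04, "y": 0.67, "z": -0.59, "hand": 0.8},
    {"ax": 0, "ay": 0, "az": 0, "x": 0.08, "y": 1.31, "z": -1.21, "hand": 0.8},
    {"ax": 0, "ay": 0, "az": 0, "x": 0.12, "y": 1.93, "z": -1.86, "hand": 0.8},
    {"ax": 0, "ay": 0, "az": 0, "x": 0.16, "y": 2.52, "z": -2.53, "hand": 0.8},
    {"ax": 0, "ay": 0, "az": 0, "x": 0.2, "y": 3.08, "z": -3.23, "hand": 0.8},
    {"ax": 0, "ay": 0, "az": 0, "x": 0.23, "y": 3.61, "z": -3.95, "hand": 0.8},
    {"ax": 0, "ay": 0, "az": 0, "x": 0.26, "y": 4.1, "z": -4.69, "hand": 0.8},
    {"ax": 0, "ay": 0, "az": 0, "x": 0.29, "y": 4.57, "z": -5.45, "hand": 0.8},
    {"ax": 0, "ay": 0, "az": 0, "x": 0.29, "y": 4.57, "z": -5.45, "hand": 0.8},
  ],
)

```text
t: 10.18
position: [0.6051, 0.2197, 0.1791]
tool_rot: [0.289, 0.661, 0.621, -0.307]
force: [-2.6, 3.1, -1.6]
finger_gap: 0.03
grip_force: 25.0
```

>>> move_arm(
  rows=[
    {"ax": 0, "ay": 0, "az": 0, "x": 0.03, "y": 0.42, "z": -0.79, "hand": 0.8},
    {"ax": 0, "ay": 0, "az": 0, "x": 0.06, "y": 0.82, "z": -1.59, "hand": 0.8},
    {"ax": 0, "ay": 0, "az": 0, "x": 0.08, "y": 1.17, "z": -2.41, "hand": 0.8},
    {"ax": 0, "ay": 0, "az": 0, "x": 0.1, "y": 1.5, "z": -3.24, "hand": 0.8},
    {"ax": 0, "ay": 0, "az": 0, "x": 0.12, "y": 1.79, "z": -4.09, "hand": 0.8},
    {"ax": 0, "ay": 0, "az": 0, "x": 0.14, "y": 2.04, "z": -4.95, "hand": 0.8},
    {"ax": 0, "ay": 0, "az": 0, "x": 0.15, "y": 2.25, "z": -5.82, "hand": 0.8},
    {"ax": 0, "ay": 0, "az": 0, "x": 0.16, "y": 2.43, "z": -6.69, "hand": 0.8},
    {"ax": 0, "ay": 0, "az": 0, "x": 0.16, "y": 2.43, "z": -6.69, "hand": 0.8},
  ],
)

```text
t: 11.3
position: [0.607, 0.2438, 0.1123]
tool_rot: [0.289, 0.661, 0.621, -0.307]
force: [-1.6, 4.8, -1.0]
finger_gap: 0.0296
grip_force: 25.0
```

Smooth so far. About 10° is left, so I'll go slower and watch for contact.

>>> move_arm(
  rows=[
    {"ax": 0, "ay": 0, "az": 0, "x": 0, "y": 0.1, "z": -0.6, "hand": 0.8},
    {"ax": 0, "ay": 0, "az": 0, "x": 0.01, "y": 0.17, "z": -1.2, "hand": 0.8},
    {"ax": 0, "ay": 0, "az": 0, "x": 0.02, "y": 0.23, "z": -1.8, "hand": 0.8},
    {"ax": 0, "ay": 0, "az": 0, "x": 0.02, "y": 0.26, "z": -2.3, "hand": 0.8},
    {"ax": 0, "ay": 0, "az": 0, "x": 0.02, "y": 0.28, "z": -2.7, "hand": 0.8},
    {"ax": 0, "ay": 0, "az": 0, "x": 0.02, "y": 0.28, "z": -2.7, "hand": 0.8},
  ],
)

```text
t: 12.05
position: [0.6072, 0.2465, 0.086]
tool_rot: [0.289, 0.661, 0.62, -0.307]
force: [-1.3, 4.3, -0.3]
finger_gap: 0.0297
grip_force: 25.0
```

>>> move_arm(
  rows=[
    {"ax": 0, "ay": 0, "az": 0, "x": 0, "y": 0, "z": -0.2, "hand": 0.8},
    {"ax": 0, "ay": 0, "az": 0, "x": 0, "y": 0, "z": -0.4, "hand": 0.8},
    {"ax": 0, "ay": 0, "az": 0, "x": 0, "y": 0, "z": -0.5, "hand": 0.8},
    {"ax": 0, "ay": 0, "az": 0, "x": 0, "y": 0, "z": -0.5, "hand": 0.8},
  ],
)

```text
t: 12.55
position: [0.6072, 0.2466, 0.0813]
tool_rot: [0.289, 0.661, 0.62, -0.306]
force: [-1.8, 5.3, -0.6]
finger_gap: 0.03
grip_force: 25.0
```

>>> move_arm(
  rows=[
    {"ax": 0, "ay": 0, "az": 0, "x": 0, "y": 0, "z": -0.2, "hand": 0.8},
    {"ax": 0, "ay": 0, "az": 0, "x": 0, "y": 0, "z": -0.3, "hand": 0.8},
    {"ax": 0, "ay": 0, "az": 0, "x": 0, "y": 0, "z": -0.4, "hand": 0.8},
    {"ax": 0, "ay": 0, "az": 0, "x": 0, "y": 0, "z": -0.4, "hand": 0.8},
  ],
)

```text
t: 13.05
position: [0.6073, 0.2466, 0.0775]
tool_rot: [0.289, 0.661, 0.62, -0.306]
force: [-1.6, 4.4, -0.7]
finger_gap: 0.0301
grip_force: 25.0
```

```bash
python3 - <<'E'
from h import *
import cv2
print(readout.observe()["force"])
a=optics.camera("scene")[:,:,::-1][220:380,190:410];b=optics.camera("side")[:,:,::-1][165:335,220:420]
cv2.imwrite("pics/f1.png",np.hstack([cv2.resize(a,(440,320),interpolation=cv2.INTER_CUBIC),cv2.resize(b,(360,320),interpolation=cv2.INTER_CUBIC)]))
E
```

```text
[-1.5579  4.3557 -0.7482]
```

View pics/f1.png

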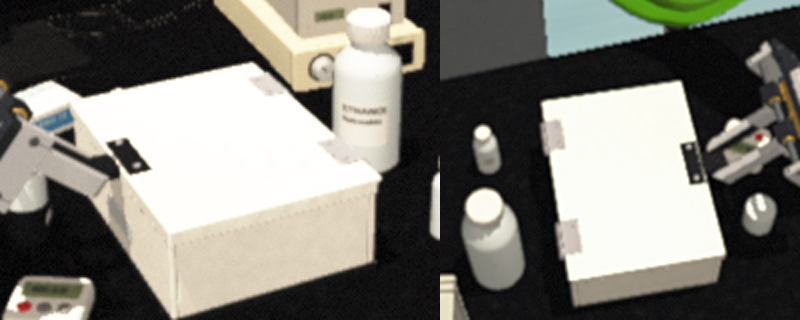

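It looks almost shut, and everything around the box is still standing. I'll press on in small steps until it seats.

>>> move_arm(
  rows=[
    {"ax": 0, "ay": 0, "az": 0, "x": 0, "y": 0, "z": -0.15, "hand": 0.8},
    {"ax": 0, "ay": 0, "az": 0, "x": 0, "y": 0, "z": -0.3, "hand": 0.8},
    {"ax": 0, "ay": 0, "az": 0, "x": 0, "y": 0, "z": -0.3, "hand": 0.8},
  ],
)

```text
t: 13.52
position: [0.6073, 0.2466, 0.0774]
tool_rot: [0.291, 0.661, 0.62, -0.307]
force: [-4.5, 7.6, 10.0]
finger_gap: 0.0298
grip_force: 25.1
```

>>> move_arm(
  rows=[
    {"ax": 0, "ay": 0, "az": 0, "x": 0, "y": 0, "z": -0.15, "hand": 0.8},
    {"ax": 0, "ay": 0, "az": 0, "x": 0, "y": 0, "z": -0.3, "hand": 0.8},
    {"ax": 0, "ay": 0, "az": 0, "x": 0, "y": 0, "z": -0.3, "hand": 0.8},
  ],
)

```text
t: 13.9
position: [0.6073, 0.2466, 0.0773]
tool_rot: [0.292, 0.661, 0.619, -0.307]
force: [-6.8, 10.8, 18.9]
finger_gap: 0.0299
grip_force: 25.1
```

Seated: upward force rises with no further travel. Now I'll relax the push, open part way and withdraw along the tool axis.

>>> move_arm(
  rows=[
    {"ax": 0, "ay": 0, "az": 0, "x": 0, "y": 0, "z": 0.5, "hand": 0.8},
    {"ax": 0, "ay": 0, "az": 0, "x": 0, "y": 0, "z": 0.5, "hand": 0.8},
    {"ax": 0, "ay": 0, "az": 0, "x": 0, "y": 0, "z": 0.5, "hand": 0.47},
    {"ax": 0, "ay": 0, "az": 0, "x": 0, "y": 0, "z": 0.5, "hand": 0.47},
    {"ax": 0, "ay": 0, "az": 0, "x": 0, "y": 0, "z": 0.5, "hand": 0.47},
    {"ax": 0, "ay": 0, "az": 0, "x": 0.1, "y": 1.5, "z": 1.8, "hand": 0.47},
    {"ax": 0, "ay": 0, "az": 0, "x": 0.2, "y": 4, "z": 4, "hand": 0.47},
    {"ax": 0, "ay": 0, "az": 0, "x": 0.4, "y": 7, "z": 8, "hand": 0.47},
    {"ax": 0, "ay": 0, "az": 0, "x": 0.5, "y": 9, "z": 12, "hand": 0.47},
    {"ax": 0, "ay": 0, "az": 0, "x": 0.5, "y": 9, "z": 12, "hand": 0.47},
  ],
)

```text
t: 15.15
position: [0.6133, 0.3373, 0.1948]
tool_rot: [0.291, 0.662, 0.62, -0.304]
force: [0.2, 0.7, -1.1]
finger_gap: 0.05
grip_force: 0.0
```

```bash
python3 - <<'E'
from h import *
import cv2
o=readout.observe();print(o["force"],o["position"])
a=optics.camera("scene")[:,:,::-1][220:380,190:410];b=optics.camera("side")[:,:,::-1][165:335,220:420]
cv2.imwrite("pics/f2.png",np.hstack([cv2.resize(a,(440,320),interpolation=cv2.INTER_CUBIC),cv2.resize(b,(360,320),interpolation=cv2.INTER_CUBIC)]))
E
```

```text
[ 0.1996  0.6973 -1.132 ] [0.6133 0.3373 0.1948]
```

View pics/f2.png

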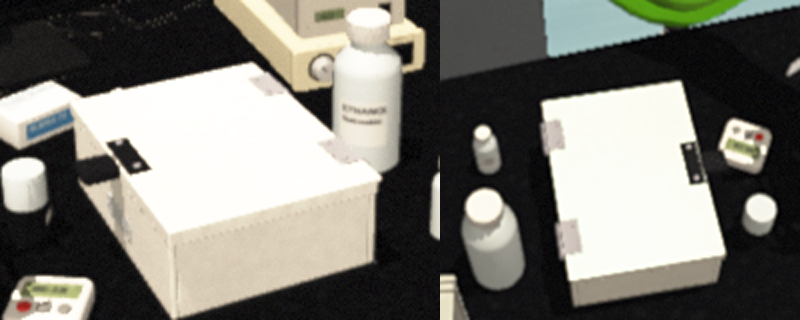

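The lid is shut, the hand is clear, and the bottles, case and timer are undisturbed.

```bash
python3 -c "
from cell import order;print(order.job_done())"
```

```text
the job is handed in; nothing more can be done
None
```

The box is closed and the job handed in at about 15 s: I pushed the stay's knuckle back about 11 mm, lowered the lid under grip until it seated, and let go; the last pictures show the things round the box undisturbed, but the dishes can't be seen with the lid shut.

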